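# Turn the lamp plinth to the fence, then hold the index plunger out

## Task

The first side of the little wooden lamp plinth is done: turn the plinth on the jig board so that the side its cable slot opens on sits flush against the aluminium fence, at about the middle of the fence, and let go of it. Then take the black knob of the sprung index plunger, pull it straight up until it is fully back and its pin is clear of the hole in the index bar, and finish while still holding it there, so that I can shift the bar. Leave the tape roll, the bottle and the weight alone.

Things in the scene. Friction and masses are not known exactly. Their poses are not given: they have to be found in the camera images.
- jig: Fixed jig on the bench. Origin on the bench top; z up; +x points from the loading side (towards the robot) through the fence, y runs along the fence. Plywood board 18 mm thick, x -160 to 90 mm, y -140 to 140 mm. On it stand, from the robot outwards, an aluminium fence bar and a steel index bar with a row of holes; a dark bracket at x 55, y 85 mm carries the plunger.
- fence_mid (a point): Middle of the fence's flat working face, 33 mm above the bench (15 mm above the board); axes as the jig's: x points into the fence, y along it. The working face is the jig's plane x = 0; the bar is 15 mm thick, 260 mm long, its top 48 mm above the bench.
- plinth_center (a point): Centre (half-way up) of the loose lamp plinth, a brown hardwood block 56 x 56 mm, 44 mm high, 0.1 to 0.17 kg, standing on the jig board before the fence. A cable slot 14 mm wide, 12 mm deep is cut in its top from the middle of one side face inwards for 34 mm. x points from the centre to that slotted face, z up; its two plain faces across y are 56 mm apart.
- plinth_face (a point): Centre of the plinth's slotted side face, 28 mm from the plinth's centre along its x, half-way up; axes as the plinth's.
- plunger_knob (a point): Centre of the plunger's black upright cylindrical knob, 28 mm in diameter and 28 mm high, 115 mm above the bench when the plunger is home; below it is the bare 8 mm pin, 16 mm of it showing above the brass bush. It moves with the plunger.
- plunger (a joint): How far the plunger is pulled up, in m: 0 is home in its hole, 0.024 is fully back at its stop; the pin leaves the hole at 0.012. A spring pulls it back down with about 6 N at home and 12 N at the stop; it does not latch.
- seat_hole (a point): Mouth of the 9 mm hole that the pin sits in, on top of the index bar (x 40 to 70 mm, top 30 mm above the bench), straight below the knob. The bracket over it is 52 x 70 mm, its top 70 mm above the bench, with a brass bush 24 mm across up to 85 mm.
- end_stop (a point): Top of the fixed nose of the index bar's end-stop arm, which crosses over the fence near its end at jig y = -136 mm: 12 mm wide, reaching to x = -14 mm, 60 mm above the bench.
- tape: Loose roll of brown tape lying flat, 90 mm across and 25 mm high, origin under its centre; leave it alone.
- bottle: Loose small black bottle standing, 38 mm across and 110 mm high, origin under its centre; leave it alone.
- weight: Loose steel weight with a small knob on top, 44 mm across and 56 mm high, origin under its centre; leave it alone.
There are look-alikes about, which are no part of the job. There is more than one size of the part that bears plinth_center; the job needs the largest.

How it is judged:
On the way, in this order (a step that is already met when the one before it is completed fails the run):
1. the plinth stands with its slotted face flush against the fence near its middle, let go (x of plinth_face in the frame of jig between -0.003 and 0.002 m and y of plinth_face in the frame of jig between -0.03 and 0.03 m and z of plinth_face in the frame of jig below 0.044 m and angle between the x axis of plinth_center and the x axis of jig, either way round below 0.06 rad and angle between plinth_center's own z axis and vertical below 0.05 rad and contact force between plinth and the fingers below 0.3 N), for 0.2 s.
2. the plunger is pulled fully back and held by the fingers (value of joint plunger above 0.019 m and contact force between plunger and the fingers above 2 N), for 0.3 s.
At the end, for the whole second after the job is handed in: The plinth stands released and at rest on the jig board with its slotted face within 3 mm of the fence, square to it within 0.06 rad, its middle within 30 mm of the fence's middle; and the plunger is still held by the fingers (at least 2 N), at rest, pulled up at least 19 of its 24 mm (all of step 1 and all of step 2 and velocity of joint plunger between -0.01 and 0.01 m/s and linear speed of plinth below 0.01 m/s); the arm keeps its last pose, push and grip.
It fails at once if the tape is disturbed (moved more than 20 mm) (distance of tape from where it was at the start of the episode above 0.02 m).
It fails at once if the bottle is disturbed (moved more than 20 mm) (distance of bottle from where it was at the start of the episode above 0.02 m).
It fails at once if the weight is disturbed (moved more than 20 mm) (distance of weight from where it was at the start of the episode above 0.02 m).
It also fails if it takes over 45 s, if anything falls off the work surface, if the arm or the gripper's body presses on something with over 40 N, if the wrist force passes 120 N, or if a joint passes its speed limit or range.

## Robot

A 7-joint arm with a two-finger parallel gripper is mounted at the origin on the work surface. World frame = base frame: x ahead of the robot, y to its left, z up, the work surface at z = 0. Lengths are in m, angles in rad, forces in N, time in s.
With the tool pointing down it reaches from about 0.35 to 0.9 m from the base axis. Payload 8.1 kg.
Tool frame: the origin (TCP) lies on the mounting face of the last link; the fingertips stand 178 mm ahead of it and the grasp point (between the pads) lies 159 mm ahead of it; z points along the fingers, y is the line along which they close (so a half turn about z gives the same grasp; the last joint's range is limited). The gripper opens to 92 mm and grips with 3 to 60 N. Pads are 19 mm wide; open, the fingers measure 130 mm over their backs; the gripper's body (75 mm by 190 mm) begins 47 mm behind the grasp point.
Start: joints at [-1.235, 0.434, 0.025, 1.573, -0.012, 1.134, -0.075], TCP at [0.266, 0.566, 0.405] pointing down, gripper open.
Joint ranges: [-2.62, 2.62], [-0.44, 2.09], [-1.27, 1.32], [0.08, 2.57], [-1.32, 4.46], [0.12, 2], [-2.74, 2.74]. Speed limits (rad/s): [2.22, 2.22, 3.01, 3.01, 3.14, 3.14, 3.14].

## Interface

Orientations are given as a unit quaternion [w, x, y, z].
In Python, from plant import manip, status, eyes gives the robot as it stands. Calls block until the motion is done:
- manip.move_pose(position, orientation): joint-space move of the TCP to a pose.
- manip.move_straight(position, ori=None, max_speed=0.15, guard=None): straight line of the TCP; ori=None keeps the orientation; max_speed is the mean speed in m/s. With guard (N) it stops when the force on the tool has changed by that much, and returns True; else False.
- manip.set_joints(angles): joint-space move.
- manip.let_go() and manip.grasp(newtons=None): open the fingers fully, or close them until they stop; newtons is the grip in N (None keeps the last).
- manip.wait(seconds).
- manip.solve_ik(position, orientation): joint angles nearest the present ones, or None.
- status.observe(): the state.
- eyes.get_image(name): name is "side" or "top" or "wrist"; returns a dict with "color" (400x640x3 uint8, red, green, blue), "fx", "fy", "cx", "cy" (pixels), "R" (3x3) and "t" (3): a world point X has camera coordinates R X + t. Camera axes: x right, y down, z forward; pixel columns grow to the right and rows downward; lengths in m; the calibration is good to about 2 mm. A picture is of the moment at which its call begins. There is no depth.
A pose or a line that the arm cannot do raises manip.IKError and nothing moves.
- manip.job_done(): hands the job in; it is judged then, once.
The state is a dict: "t": time; "joint_positions": joint angles; "dq": joint speeds; "tau": joint torques, N m; "tool_pos": TCP position; "orientation": TCP orientation; "wrist_force": force on the tool from outside, world axes, zero at the start; "wrist_torque": the same for the moment, N m; "finger_gap": finger opening in m; "finger_force": force on a finger pad.
Only numpy, scipy, OpenCV 4.12 (cv2) and the standard library are available. Lean on these libraries where they do the work, as an engineer would, in place of code of your own. Each camera call takes 0.05 s, during which the arm holds its last target. There are 200 camera calls.

## Working session

There is one attempt and no reset: what is moved stays moved. The work goes in short steps, each a Python script; the robot and the scene stay as the last script left them, time stands still between calls to the robot, and variables do not carry over. Pictures are saved under pics/ and viewed, at most 10 in all, crops included, and the job is handed in when it is done.

```bash
mkdir -p pics; ls; cat > h.py <<'E'
import numpy as np, cv2
from plant import manip, status, eyes
def snap(n,f):
    im=eyes.get_image(n); cv2.imwrite(f'pics/{f}.png',im['color'][:,:,::-1])
    np.savez(f'pics/{f}.npz',**{k:im[k] for k in('fx','fy','cx','cy','R','t')}); return im
def P(f):
    d=np.load(f'pics/{f}.npz'); K=np.array([[d['fx'],0,d['cx']],[0,d['fy'],d['cy']],[0,0,1]])
    return K,d['R'],d['t']
def ray(f,u,v):
    K,R,t=P(f); return -R.T@t, R.T@np.linalg.solve(K,[u,v,1])
def atz(f,u,v,z):
    c,d=ray(f,u,v); return c+d*(z-c[2])/d[2]
def tri(*obs):
    A=np.zeros((3,3));b=np.zeros(3)
    for f,u,v in obs:
        c,d=ray(f,u,v); d/=np.linalg.norm(d); M=np.eye(3)-np.outer(d,d); A+=M;b+=M@c
    x=np.linalg.solve(A,b); return x
def proj(f,X):
    K,R,t=P(f); p=K@(R@np.asarray(X)+t); return p[:2]/p[2]
E
python3 - <<'E'
from h import *
snap('top','top0');snap('side','side0')
a=cv2.imread('pics/top0.png');b=cv2.imread('pics/side0.png')
s=status.observe();print(s['t'],s['orientation'],s['tool_pos'])
for f in('top0','side0'):K,R,t=P(f);print(K[0,0],-R.T@t,R.round(2).tolist())
E
```

```text
pics
0.1 [-8.95917604e-05  2.17668677e-01  9.76022473e-01 -6.86125987e-04] [0.26547437 0.56559441 0.40402693]
446.52525385411036 [0.42818373 0.05717824 1.17526149] [[0.01, -1.0, -0.01], [-0.99, -0.01, -0.13], [0.13, 0.02, -0.99]]
363.50061684842007 [ 0.40667294 -0.56401558  0.64001922] [[0.97, -0.24, -0.02], [-0.17, -0.61, -0.77], [0.17, 0.75, -0.63]]
```

View pics/top0.png

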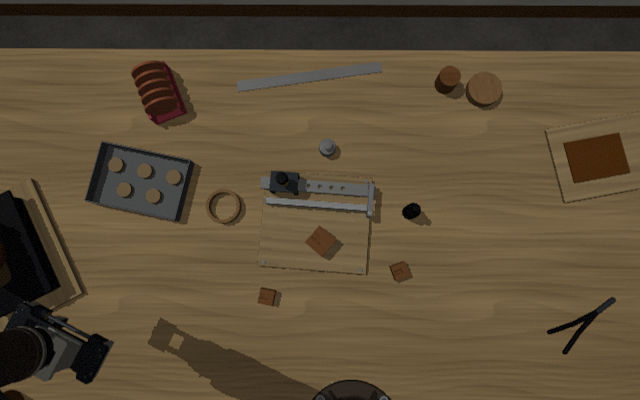

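View pics/side0.png

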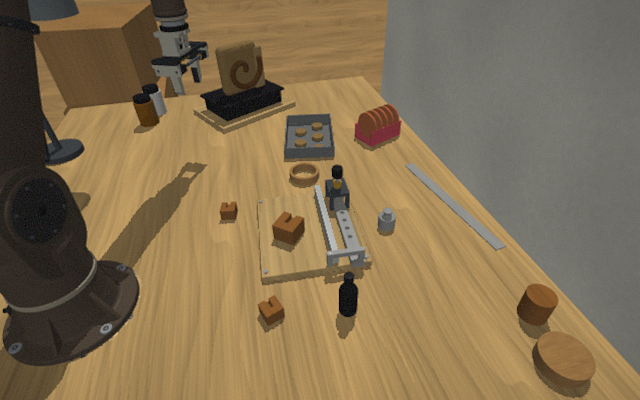

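The plinth stands on the board at about top (321,241) / side (289,228), with the knob at top (283,178) / side (337,172). Next I'm enlarging both views for exact pixels.

```bash
python3 - <<'E'
from h import *
a=cv2.imread('pics/top0.png')[160:285,250:385];b=cv2.imread('pics/side0.png')[155:285,250:380]
f=lambda i:np.clip(cv2.resize(i,None,fx=5.8,fy=4.6 if 0 else 5.8,interpolation=cv2.INTER_CUBIC)[:600,:800].astype(float)*1.8,0,255).astype('uint8')
def grid(i,u0,v0):
    i=f(i)
    for u in range(0,140,10):
        x=int(u*5.8)
        if x<i.shape[1]: cv2.line(i,(x,0),(x,5),(0,0,255),1);cv2.putText(i,str(u0+u),(x,14),0,.35,(0,0,255),1)
        if x<i.shape[0]: cv2.line(i,(0,x),(5,x),(0,0,255),1);cv2.putText(i,str(v0+u),(6,x+4),0,.35,(0,0,255),1)
    return i
cv2.imwrite('pics/tc.png',grid(a[:103],250,160));cv2.imwrite('pics/sc.png',grid(b[:103],250,155))
E
```

```text
(no output)
```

View pics/tc.png

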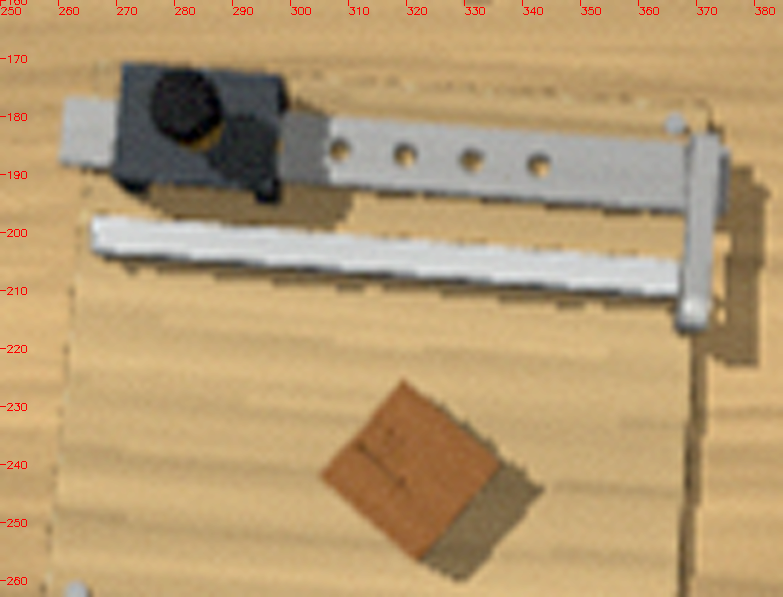

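View pics/sc.png

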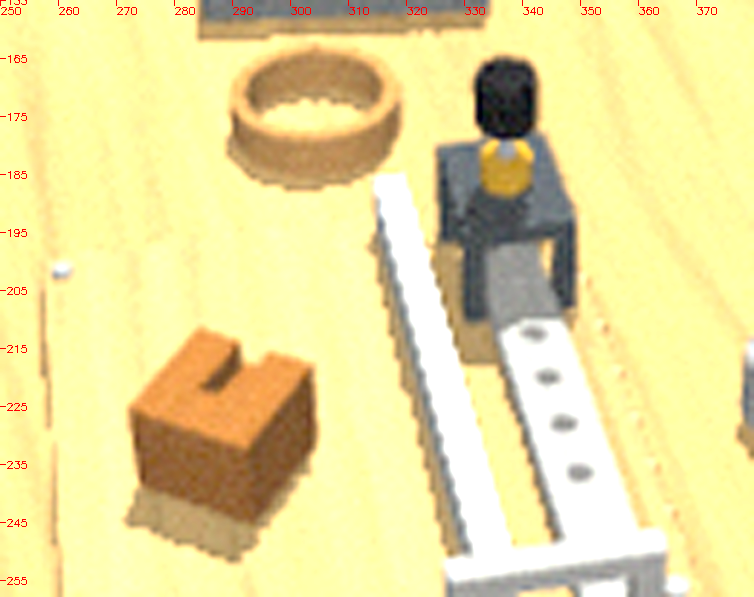

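In the top view the plinth corners are at (319.5,225.5), (336.5,240), (322.5,256) and (305.5,242). The slot opens on the upper-left edge, towards +x+y. The fence's lower top edge runs from (266,203.5) to (366,210). The knob is at (281,178) in top and (335.5,171.5) in side.

```bash
python3 - <<'E'
from h import *
T=[(319.5,225.5),(336.5,240),(322.5,256),(305.5,242)];S=[(304,217.5),(292,232),(273,225),(285,211.5)]
C=np.array([tri(('top0',*a),('side0',*b)) for a,b in zip(T,S)]);print(C.round(4),C.mean(0))
D=np.array([atz('top0',*a,.062) for a in T]);print(D.round(4),D.mean(0))
n=lambda C:(C[0]+C[3]-C[1]-C[2])/2
for X in(C,D):
  v=n(X);print(np.linalg.norm(v),np.degrees(np.arctan2(v[1],v[0])))
  w=X[3]-X[0]; w2=X[2]-X[1]; w=w+w2; print(np.degrees(np.arctan2(w[1],w[0]))-90, np.linalg.norm(w)/2)
l=tri(('top0',266,203),('side0',314,185.5)); print('fence left front top',l, atz('top0',266,203,.048))
L=atz('top0',266,203.3,.048);R=atz('top0',366,210.3,.048);print(L,R);d=L-R;print('len',np.linalg.norm(d),'yaw',np.degrees(np.arctan2(-d[0],d[1])))
# index bar holes, board edges
print('knob',tri(('top0',281,178),('side0',335.5,171.5)),atz('top0',281,177.8,.129))
# board corners side: left (258,199) ; top
print('tape', atz('top0',224,206,.025),'bottle',atz('side0',347,312,0),'weight',atz('side0',387,231,0))
E
```

```text
[[0.5058 0.0832 0.0624]
 [0.4696 0.0407 0.063 ]
 [0.4302 0.0749 0.0638]
 [0.4648 0.1175 0.0622]] [0.46760739 0.07908303 0.06283957]
[[0.503  0.0835 0.062 ]
 [0.4675 0.0408 0.062 ]
 [0.4277 0.0751 0.062 ]
 [0.4616 0.1177 0.062 ]] [0.46496926 0.07927634 0.062     ]
0.05537736018304773 50.26433106115213
49.50996763143135 0.05278228033051543
0.055037317667558025 50.86057556130576
49.8646970806773 0.0531225863624543
fence left front top [0.56183861 0.22057617 0.04858249] [0.55972988 0.22090217 0.048     ]
[0.55896078 0.22087984 0.048     ] [ 0.54385818 -0.03345594  0.048     ]
len 0.25478378684455 yaw -3.3982639982963767
knob [0.61292279 0.17675523 0.11458452] [0.61104416 0.17512012 0.129     ]
tape [0.55337825 0.33343139 0.025     ] bottle [ 0.54541966 -0.15383214  0.        ] weight [0.7119818  0.04700152 0.        ]
```

```bash
cat >> h.py <<'E'
from scipy.spatial.transform import Rotation as Ro
def quat(deg):
    a=np.radians(deg); y=np.array([np.cos(a),np.sin(a),0]); z=np.array([0,0,-1.]); x=np.cross(y,z)
    q=Ro.from_matrix(np.c_[x,y,z]).as_quat(); return [float(v) for v in (q[3],q[0],q[1],q[2])]
def tcp(xy,zg): return [float(xy[0]),float(xy[1]),zg+0.159]
PSI=np.radians(-3.4); MID=np.array([.5518,.0915])
JX=np.array([np.cos(PSI),np.sin(PSI)]); JY=np.array([-JX[1],JX[0]])
def jig(x,y): return MID+x*JX+y*JY
def st(k=''):
    s=status.observe(); print(k,round(s['t'],2),np.round(s['tool_pos'],4),'F',np.round(s['wrist_force'],1),'gap',round(s['finger_gap'],4),'ff',np.round(s['finger_force'],1)); return s
E
python3 - <<'E'
from h import *
for a in(140.2,-39.8,86.6,-93.4):
    q=manip.solve_ik(tcp((.466,.079),.2),quat(a)); print(a,None if q is None else np.round(q,2))
manip.move_pose(tcp((.466,.079),.2),quat(140.2))
snap('wrist','w1');st()
print(proj('w1',(.466,.079,.062)))
E
```

```text
140.2 [-0.34  0.24  0.07  2.   -0.02  0.91  2.19]
-39.8 [-0.78  0.26  0.61  2.03 -0.19  0.91 -0.76]
86.6 [-0.52  0.24  0.29  2.01 -0.08  0.91  1.33]
-93.4 [-0.89  0.28  0.77  2.04 -0.24  0.92 -1.63]
 2.1 [0.4661 0.0798 0.3591] F [-0.8 -0.1 -0.1] gap 0.0913 ff 0.0
[317.51321347 196.05595904]
```

View pics/w1.png

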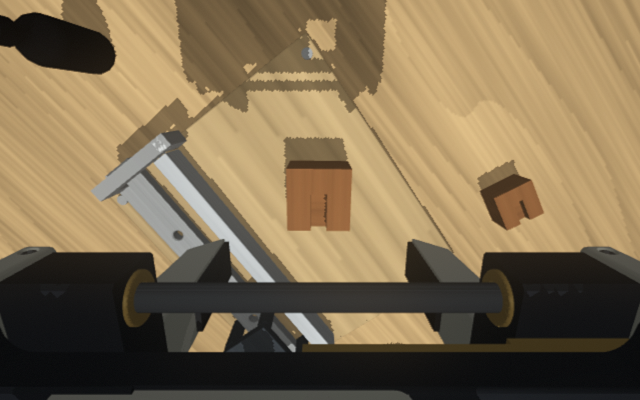

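The wrist view shows the plinth top at corners (287,169), (351,169), (350,231), (288,231), square to the fingers, with the slot opening towards the bottom of the image. I'll check its position from this and grasp.

```bash
python3 - <<'E'
from h import *
c=np.array([atz('w1',*p,.062) for p in((287,169.5),(351,169.5),(350,231),(288,231))]);print(c.round(4),c.mean(0))
n=(c[2]+c[3]-c[0]-c[1])/2;ang=np.degrees(np.arctan2(n[1],n[0]));print(ang,np.linalg.norm(n))
xy=(c.mean(0)[:2]+np.array([.466,.079]))/2
q=quat(140.2)
manip.move_straight(tcp(xy,.10),q)
print(manip.move_straight(tcp(xy,.045),max_speed=.08,guard=8));st('down')
manip.grasp(25);st('grip')
manip.move_straight(tcp(xy,.053),max_speed=.05);st('lift')
s=jig(-.045,-.003); print(s)
manip.move_straight(tcp(s,.053),quat(86.6),max_speed=.05);st('rot')
snap('wrist','w2')
E
```

```text
[[0.4709 0.0445 0.062 ]
 [0.4292 0.0793 0.062 ]
 [0.4644 0.1225 0.062 ]
 [0.5071 0.087  0.062 ]] [0.46791244 0.08332174 0.062     ]
50.263409802887125 0.055747624224209834
False
down 3.75 [0.4672 0.0812 0.2043] F [ 0.3 -0.3  0.4] gap 0.0919 ff 0.0
grip 4.41 [0.467  0.0812 0.2041] F [-0.5 -0.8  2.9] gap 0.0558 ff 25.0
lift 4.72 [0.4671 0.0812 0.2124] F [ 0.4 -0.4 -1. ] gap 0.0556 ff 25.0
[0.50670129 0.09117407]
rot 5.8 [0.5065 0.0911 0.2119] F [ 0.7 -0.1 -0.8] gap 0.0559 ff 25.0
```

View pics/w2.png

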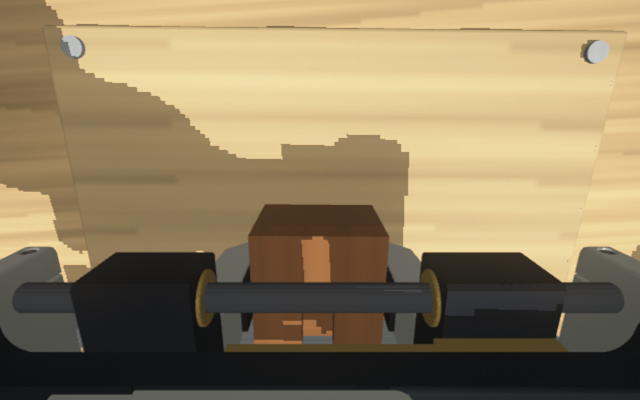

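The wrist view shows the plinth held square, with its back top edge from (249,236) to (387,235). The board's near edge runs from (45,26) to (625,31), which I'll use to check yaw and y before pushing.

```bash
python3 - <<'E'
from h import *
a=atz('w2',45,26,.018);b=atz('w2',625,31,.018);d=a-b if a[1]>b[1] else b-a
yaw=np.degrees(np.arctan2(-d[0],d[1]));m=(a+b)/2;print(a,b,np.linalg.norm(d),'yaw',yaw,'mid from board',m[:2]+.160*JX)
psi=np.clip((yaw-3.4)/2,-4.4,-2.4);print(psi)
q=quat(90+psi)
manip.move_straight(tcp(jig(-.045,-.003),.0455),q,max_speed=.04,guard=6);s=st('down')
z=s['tool_pos'][2]-.159
g=manip.move_straight(tcp(jig(-.018,-.003),z),q,max_speed=.02,guard=9);s=st('push %s'%g)
p=np.array(s['tool_pos'][:2])-MID;print('jig xy',p@JX,p@JY)
E
```

```text
[ 0.38677097 -0.03131054  0.018     ] [0.40500707 0.2437816  0.018     ] 0.2756959246606417 yaw -3.7926402302921636 mid from board [0.55560739 0.09674651]
-3.5963201151460815
down 6.12 [0.5067 0.0911 0.204 ] F [-0.1 -0.1  4. ] gap 0.0561 ff 25.0
push True 6.47 [0.5071 0.0911 0.204 ] F [-1.1  0.3  5.8] gap 0.0564 ff 25.0
jig xy -0.04461037319093517 -0.003095610437496796
```

The guard tripped on board friction straight away. I'll lift 1 mm and push again.

```bash
python3 - <<'E'
from h import *
q=quat(90-3.6)
manip.move_straight(tcp(jig(-.044,-.003),.0465),q,max_speed=.02);st('up')
manip.wait(.2)
g=manip.move_straight(tcp(jig(-.016,-.003),.0465),q,max_speed=.02,guard=12);s=st('push %s'%g)
p=np.array(s['tool_pos'][:2])-MID;print('jig xy',p@JX,p@JY)
E
```

```text
up 6.72 [0.5076 0.091  0.2053] F [ 0.3 -0.3 -0.3] gap 0.0563 ff 25.0
push True 7.86 [0.5254 0.09   0.2047] F [ 0.2  1.4 -2.5] gap 0.0553 ff 25.0
jig xy -0.026222952942897417 -0.003066340188883042
```

```bash
python3 - <<'E'
from h import *
q=quat(90-3.6)
s=st();p0=np.array(s['tool_pos'][:2])
for i in range(2):
    g=manip.move_straight(tcp(p0+.006*JX,.046),q,max_speed=.015,guard=14);s=st('push %s'%g)
    p=np.array(s['tool_pos'][:2])-MID;print('jig xy',p@JX,p@JY)
    manip.wait(.3);st('w')
E
```

```text
7.86 [0.5254 0.09   0.2047] F [ 0.2  1.4 -2.5] gap 0.0553 ff 25.0
push True 8.17 [0.5263 0.0899 0.2042] F [-0.9  0.5  5.1] gap 0.056 ff 25.0
jig xy -0.025333951323695425 -0.003119681714129703
w 8.47 [0.5263 0.0899 0.2041] F [-1.   0.5  5.8] gap 0.056 ff 25.0
push True 8.75 [0.5266 0.0898 0.2042] F [-1.6 -0.   5.6] gap 0.0562 ff 25.0
jig xy -0.025059458796011968 -0.0031562636708559097
w 9.05 [0.5266 0.0898 0.2042] F [-2.2  0.1  5.2] gap 0.0558 ff 25.0
```

```bash
python3 - <<'E'
from h import *
q=quat(90-3.6)
s=st();p0=np.array(s['tool_pos'][:2])
manip.move_straight(tcp(p0,.0463),q,max_speed=.02); st('up')
for i in range(1,7):
    g=manip.move_straight(tcp(p0+.001*i*JX,.0463),q,max_speed=.02,guard=25);s=st('push %s'%g)
    f=np.array(s['wrist_force'][:2])@JX; p=np.array(s['tool_pos'][:2])-MID;print('jig xy',p@JX,p@JY,f)
    if f<-10 or g: break
snap('wrist','w3');snap('side','s3');snap('top','t3')
E
```

```text
9.05 [0.5266 0.0898 0.2042] F [-2.2  0.1  5.2] gap 0.0558 ff 25.0
up 9.3 [0.5255 0.0898 0.2048] F [-5.3 -0.3  1.2] gap 0.0559 ff 25.0
push False 9.55 [0.5258 0.0898 0.2047] F [-9.5  0.3  4. ] gap 0.0556 ff 25.0
jig xy -0.025877618626734065 -0.0032102735859069606 -9.464406843175663
push False 9.8 [0.5261 0.0898 0.2045] F [-11.7   1.2   5.5] gap 0.0558 ff 25.0
jig xy -0.025533914679841643 -0.003212446342733375 -11.7037903186067
```

Force now builds along x to 12 N, so the plinth is against the fence. I'll release, rise and look.

```bash
python3 - <<'E'
from h import *
manip.let_go(); s=st('open'); p=s['tool_pos']
manip.move_straight([p[0],p[1],p[2]+.02],max_speed=.05)
manip.move_straight([p[0],p[1],.159+.18],max_speed=.15);st()
manip.move_straight([p[0]-.10,p[1]+.01,.159+.2],max_speed=.2);st()
a=snap('wrist','w4')['color'];b=snap('side','s4')['color'][170:260,240:370]
b=cv2.resize(b,None,fx=4.4,fy=4.4,interpolation=cv2.INTER_CUBIC)
b=np.clip(b.astype(float)*1.5,0,255).astype('uint8');cv2.imwrite('pics/s4c.png',b[:,:,::-1])
E
```

```text
open 10.72 [0.5286 0.0897 0.2053] F [-0.4  0.4 -0.4] gap 0.0919 ff 0.0
 12.18 [0.5282 0.0897 0.3382] F [-0.9  0.4 -0.2] gap 0.0917 ff 0.0
 12.83 [0.4294 0.0998 0.359 ] F [ 0.9  0.4 -0.4] gap 0.0917 ff 0.0
```

View pics/w4.png

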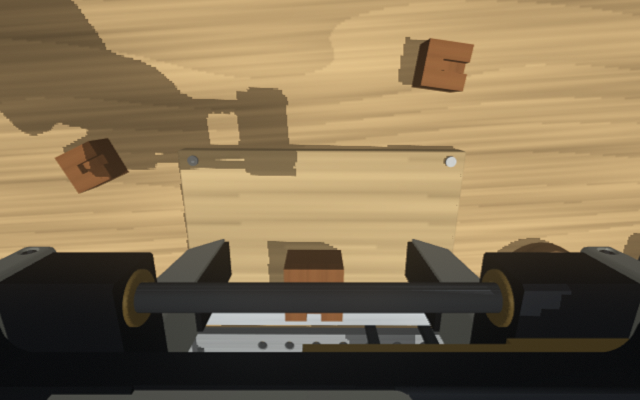

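View pics/s4c.png

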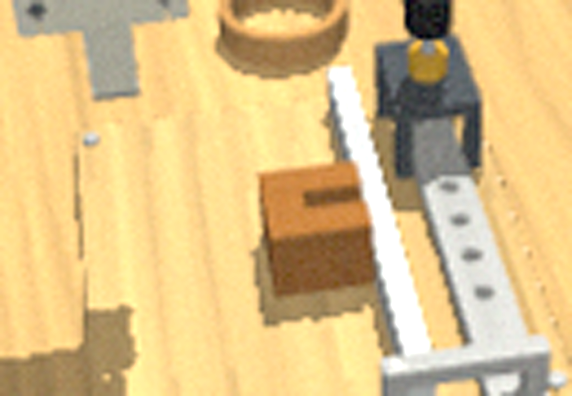

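Side crop: the plinth stands flush against the fence near its middle, with the slot running into the fence face (slot at crop (330,195), fence at about (365,195)). In the wrist view it is square at (314,285). Now the knob.

```bash
python3 - <<'E'
from h import *
k=np.array([.6133,.1748]); q=quat(86.4)
manip.move_straight(tcp(jig(-.03,.05),.22),q,max_speed=.2)
manip.move_straight(tcp(k,.19),q,max_speed=.15);st()
print(manip.move_straight(tcp(k,.114),q,max_speed=.06,guard=10));st('down')
manip.grasp(55);s=st('grip');snap('side','s5');snap('top','t5')
p0=np.array(s['tool_pos'])
for dz in(.006,.012,.018,.022,.0245):
    g=manip.move_straight([float(p0[0]),float(p0[1]),float(p0[2]+dz)],q,max_speed=.03,guard=30);s=st('pull %s %.3f'%(g,s['tool_pos'][2]-p0[2]))
    if g or s['finger_gap']<.02: break
snap('side','s6')
a,b=[cv2.imread(f'pics/{n}.png')[120:220,270:380] for n in('s5','s6')]
cv2.imwrite('pics/k.png',np.clip(cv2.resize(np.hstack([a,b]),None,fx=3.6,fy=3.6,interpolation=cv2.INTER_CUBIC)*1.6,0,255))
E
```

```text
14.43 [0.6127 0.1743 0.3491] F [-0.6  0.7  0.4] gap 0.0916 ff 0.0
False
down 15.84 [0.6135 0.1748 0.2734] F [-0.7 -0.   0.7] gap 0.0922 ff 0.0
grip 16.87 [0.6133 0.1759 0.273 ] F [ 1.2  5.4 -2.2] gap 0.0274 ff 55.0
pull False 0.000 17.32 [0.6133 0.1762 0.2786] F [ 3.   3.6 -7.1] gap 0.0271 ff 55.0
pull False 0.006 17.68 [0.6133 0.1762 0.2846] F [ 3.6  4.7 -9.2] gap 0.0268 ff 55.0
pull False 0.012 18.02 [0.6133 0.1762 0.2904] F [  5.1   4.  -11.2] gap 0.027 ff 55.0
pull False 0.017 18.31 [0.6133 0.1762 0.2943] F [  4.4   4.9 -12. ] gap 0.0268 ff 55.0
pull False 0.021 18.56 [0.6133 0.1762 0.2967] F [  5.2   5.4 -12.4] gap 0.027 ff 55.0[ WARN:0@2.139] global loadsave.cpp:1063 imwrite_ Unsupported depth image for selected encoder is fallbacked to CV_8U.
```

View pics/k.png

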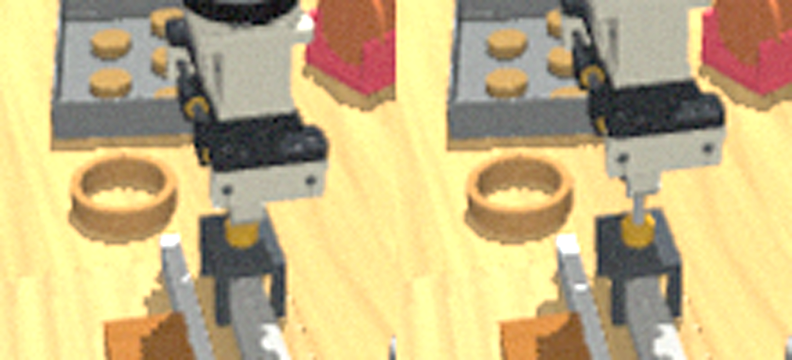

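The right half shows the knob raised about 24 mm, with the bare pin visible above the brass bush at (640,205). The force is 12.4 N, which matches the spring at its stop. I'll confirm it holds and hand in.

```bash
python3 - <<'E'
from h import *
manip.wait(.6);s=st('hold')
if s['wrist_force'][2]<-10: print(manip.job_done())
E
```

```text
hold 19.21 [0.6133 0.1763 0.2966] F [  4.7   4.7 -11.9] gap 0.0269 ff 55.0
the job is handed in; nothing more can be done
None
```

The job is handed in at 19.2 s: the plinth is released with its slotted face against the fence near the middle, and the gripper is still holding the plunger about 24 mm up against about 12 N of spring force; the result of the judging was not reported.

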